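# Load the adhesive cartridges at the bonding bench

### The arm

A 7-joint arm with a two-finger parallel gripper is mounted at the origin on the work surface. World frame = base frame: x ahead of the robot, y to its left, z up, the work surface at z = 0. Lengths are in m, angles in rad, forces in N, time in s.
With the tool pointing down it reaches from about 0.35 to 0.9 m from the base axis. Payload 8.1 kg.
Tool frame: the origin (TCP) lies between the finger pads; the fingertips stand 17 mm ahead of it and the grasp point (between the pads) lies 2 mm behind it; z points along the fingers, x is the direction in which the jaws open and shut, and the axes are right-handed (so a half turn about z gives the same grasp; the last joint's range is limited). The gripper opens to 85 mm and grips with 20 to 120 N. Pads are 22 mm wide; open, the fingers measure 114 mm over their backs; the gripper's body (76 mm by 85 mm) begins 54 mm behind the grasp point. The pads swing forward as they close: fully open they stand 13 mm farther back than shut.
Start: joints at [1.244, 0.434, 0.025, 1.573, -0.012, 1.134, -0.075], TCP at [0.139, -0.609, 0.248] pointing down, gripper open.
Joint ranges: [-2.62, 2.62], [-0.44, 2.09], [-1.27, 1.32], [0.08, 2.57], [-1.32, 4.46], [0.12, 2], [-2.74, 2.74]. Speed limits (rad/s): [2.22, 2.22, 3.01, 3.01, 3.14, 3.14, 3.14].

### API

Orientations are given as a rotation vector (axis times angle).
In Python, from cell import manip gives the robot as it stands. The module is installed in compiled form; this text tells all that it offers. Calls block until the motion is done:
- manip.movep(position, orientation): joint-space move of the TCP to a pose.
- manip.move_l(position, v=0.15, frame=None, until_force=None): straight line of the TCP; frame=None keeps the orientation; v is the mean speed in m/s. With until_force (N) it stops when the force on the tool has changed by that much, and returns True; else False.
- manip.move_j(angles): joint-space move.
- manip.grip(opening, effort=None): finger opening in m; effort is the grip in N (None keeps the last); returns when the fingers have stopped.
- manip.sleep(seconds).
- manip.solve_ik(position, orientation): joint angles nearest the present ones, or None.
- manip.observe(): the state.
- manip.read_camera(name): name is "side" or "top" or "wrist"; returns a dict with "frame" (384x512x3 uint8, red, green, blue), "fx", "fy", "cx", "cy" (pixels), "extrinsics" (4x4, takes a point from camera to world coordinates). Camera axes: x right, y down, z forward; pixel columns grow to the right and rows downward; lengths in m; the calibration is good to about 2 mm. A picture is of the moment at which its call begins. There is no depth.
A pose or a line that the arm cannot do raises manip.IKError and nothing moves.
- manip.finish_job(): hands the job in, once; it reports no verdict.
The state is a dict: "time": time; "joint_positions": joint angles; "joint_vel": joint speeds; "tau": joint torques, N m; "position": TCP position; "ee_rot": TCP orientation; "force": force on the tool from outside, world axes, zero at the start; "moment": the same for the moment, N m; "finger_gap": finger opening in m.
Only numpy, scipy, OpenCV 4.12 (cv2) and the standard library are available. Lean on these libraries where they do the work, as an engineer would, in place of code of your own. Each camera call takes 0.05 s, during which the arm holds its last target.

### The job

Load the three white adhesive cartridges, thickest first and thinnest last, keeping them upright. The thick one goes into the warming block: slide the block's fork fully aside, stand the cartridge in the well, and slide the fork fully back over its shoulder; then stand the middle one in the wider round stand and the thin one in the narrower stand, all the way down. Do not disturb the amber jar and the roll of tape that stand among them.

Things in the scene. Friction and masses are not known exactly. Their poses are not given: they have to be found in the camera images.
- cart_l: thick adhesive cartridge standing upright: white cylinder 60 mm across and 50 mm tall with a flat top (shoulder), on it a grey cap 28 mm across and 28 mm tall (78 mm in all); about 200 g. Origin: centre of the underside, z up along its axis. In the well only the cap stands clear of the block, so hold it by the cap.
- cart_m: middle adhesive cartridge standing upright: white cylinder 40 mm across and 80 mm tall, on it a grey cap 18 mm across and 14 mm tall (94 mm in all); about 120 g. Origin: centre of the underside, z up along its axis.
- cart_s: thin adhesive cartridge standing upright: white cylinder 26 mm across and 85 mm tall, on it a grey cap 12 mm across and 14 mm tall (99 mm in all); about 60 g. Origin: centre of the underside, z up along its axis.
- dock: fixed warming block: blue-painted metal, 58 mm high, a round well 72 mm across and 50 mm deep in its top. Origin: on the well's axis at bench level (well floor 8 mm above it; a seated thick cartridge's shoulder is level with the block's top). x, y along the block's sides, z up; it reaches 50 mm either way in x, 50 mm in +y, 165 mm in -y. Yaw within 0.25 rad of the bench axes.
- fork (a joint): steel fork on the block: 0 = shut, 0.075 m = fully aside; grows as it slides to the block's -y; about 1.5 N of friction, stays where left; starts within 15 mm of shut. Plate 70 mm wide, 3 to 9 mm above the block's top; two prongs with a 44 mm gap open to +y. Shut, the tips are 30 mm past the well's axis (+y) and the gap ends 22 mm before it; fully aside, the tips are 45 mm from it on the -y side.
- fork_knob (a point): centre of the top of the fork's black knob, a square upright post 22 x 22 mm standing 38 mm above the fork's plate (its top is 105 mm above the bench); it moves with the fork and lies 75 mm from the well's axis on the block's -y side when the fork is shut. Axes as the block's.
- stand_m: wider round aluminium stand fixed to the bench, for the middle cartridge: cup 52 mm across inside, 62 mm outside, rim 38 mm above the bench, floor 8 mm above the bench, foot 76 mm across and 6 mm high. Origin: on its axis at bench level, z up.
- stand_s: narrower round aluminium stand fixed to the bench, for the thin cartridge: cup 38 mm across inside, 48 mm outside, rim 38 mm above the bench, floor 8 mm above the bench, foot 62 mm across and 6 mm high. Origin: on its axis at bench level, z up.
- jar: amber glass jar with a black lid, 48 mm across and 65 mm tall, to be left alone. Origin: centre of the underside.
- tape: roll of yellow tape lying flat, 68 mm across, 20 mm high, to be left alone. Origin: centre of the underside.
Things that resemble listed ones, but are neither listed nor needed, are in the scene too. Leave any yellow look-alike of the stand_m alone.

How it is judged:
By the outcome, as a careful person would: the job done as asked, in the order asked, and still so for the second after the job is handed in, with the robot touching nothing.
It also fails if it takes over 104 s, if anything falls off the work surface, if the arm or the gripper's body presses on something with over 40 N, if the wrist force passes 120 N, or if a joint passes its speed limit or range.

## Working session

There is one attempt and no reset: what is moved stays moved. The work goes in short steps, each a Python script; the robot and the scene stay as the last script left them, time stands still between calls to the robot, and variables do not carry over. Pictures are saved under pics/ and viewed, and the job is handed in when it is done.

```bash
mkdir -p pics
cat > h.py <<'E'
from cell import manip
import numpy as np, cv2
def snap(n,fn):
    c=manip.read_camera(n); cv2.imwrite('pics/'+fn,cv2.cvtColor(c['frame'],cv2.COLOR_RGB2BGR)); np.savez('pics/'+fn[:-4]+'.npz',**c); return c
def ray(c,u,v,z):
    E=np.array(c['extrinsics']); d=E[:3,:3]@np.array([(u-c['cx'])/c['fx'],(v-c['cy'])/c['fy'],1]); o=E[:3,3]
    return o+d*(z-o[2])/d[2]
def proj(c,p):
    E=np.array(c['extrinsics']); q=E[:3,:3].T@(np.array(p)-E[:3,3]); return c['fx']*q[0]/q[2]+c['cx'],c['fy']*q[1]/q[2]+c['cy']
E
python3 - <<'E'
from h import *
for n in ['top','side','wrist']:
    c=snap(n,n+'0.png'); print(n,c['fx'],c['cx'],c['cy'],np.round(c['extrinsics'],3).tolist())
s=manip.observe(); print(s)
E
```

```text
top 372.3700568049245 250.75300653476614 194.9351860770914 [[0.023, -0.996, 0.081, 0.437], [-1.0, -0.024, -0.006, -0.049], [0.008, -0.081, -0.997, 0.856], [0.0, 0.0, 0.0, 1.0]]
side 445.7030647089794 251.12730144160054 193.00479081980112 [[-0.968, -0.184, 0.168, 0.285], [-0.25, 0.736, -0.629, 0.662], [-0.008, -0.651, -0.759, 0.929], [0.0, 0.0, 0.0, 1.0]]
wrist 277.7012402955612 251.68905440654737 191.50079355916338 [[0.222, -0.931, -0.291, 0.214], [-0.975, -0.212, -0.065, -0.593], [-0.001, 0.298, -0.954, 0.374], [0.0, 0.0, 0.0, 1.0]]
{'time': 0.15, 'joint_positions': array([ 1.24437662,  0.43506573,  0.02497567,  1.57387963, -0.01163128,
        1.13401241, -0.07513177]), 'joint_vel': array([ 0.00125252, -0.00175046,  0.00089219, -0.00197529, -0.00135743,
        0.00025299, -0.00024989]), 'tau': array([ 2.04484189e-03, -6.70885849e+01,  1.02604564e+00, -3.16449487e+01,
        1.56689307e-02,  8.95194069e-03, -1.08843876e-04]), 'position': array([ 0.13860599, -0.60906174,  0.24770778]), 'ee_rot': array([-2.45497307e+00,  1.95917121e+00,  1.57621029e-03]), 'force': array([0.62223747, 0.84314206, 0.21607908]), 'moment': array([ 0.00981009, -0.01167208,  0.00693628]), 'finger_gap': 0.08549601468575167}
```

View pics/top0.png

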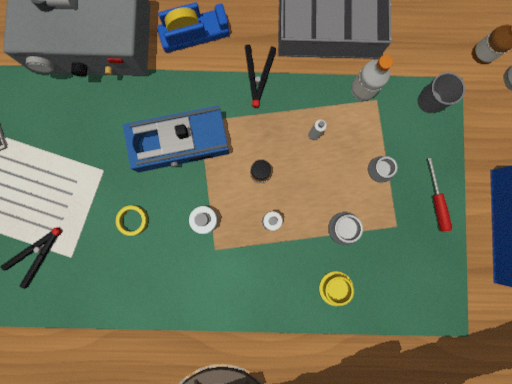

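View pics/side0.png

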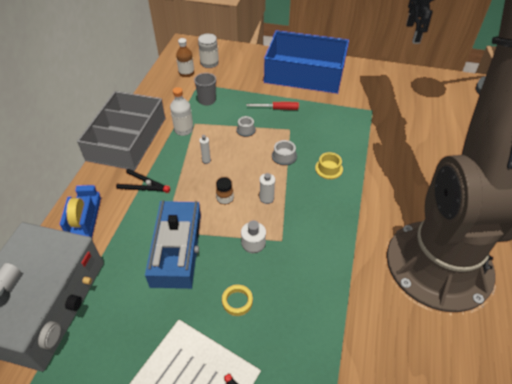

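The top view shows the block at about (176,138), cart_l (203,219), cart_m (273,221), cart_s (318,129), jar (261,170), tape (131,220), stand_m (346,228), stand_s (383,168) and the yellow decoy (337,289). I'll zoom in for detail.

Run:
```python
import cv2
a=cv2.imread('pics/top0.png')[95:245,110:310]; cv2.imwrite('pics/z1.png',cv2.resize(a,(800,600),interpolation=cv2.INTER_CUBIC))
a=cv2.imread('pics/top0.png')[95:245,250:410]; cv2.imwrite('pics/z2.png',cv2.resize(a,(640,600),interpolation=cv2.INTER_CUBIC))
a=cv2.imread('pics/side0.png')[110:290,130:370]; cv2.imwrite('pics/z3.png',cv2.resize(a,(800,600),interpolation=cv2.INTER_CUBIC))
```

```text
(no output)
```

View pics/z1.png

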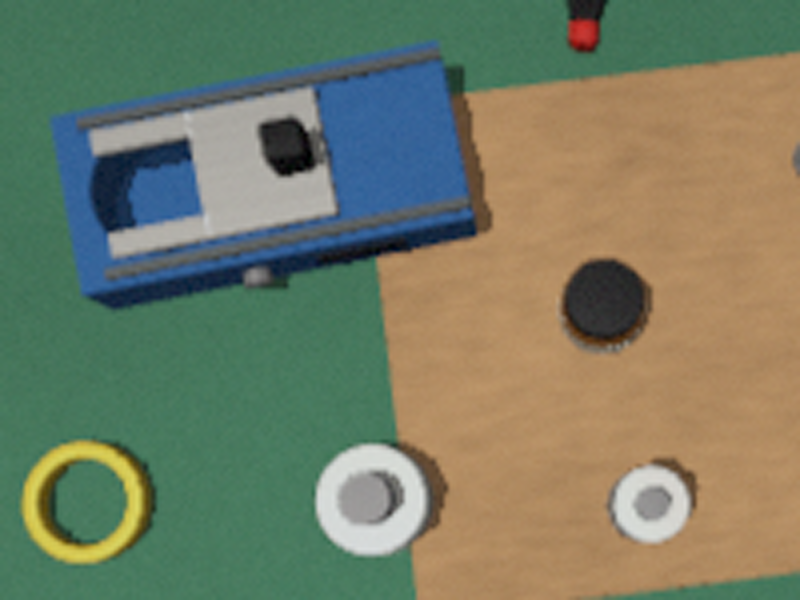

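View pics/z2.png

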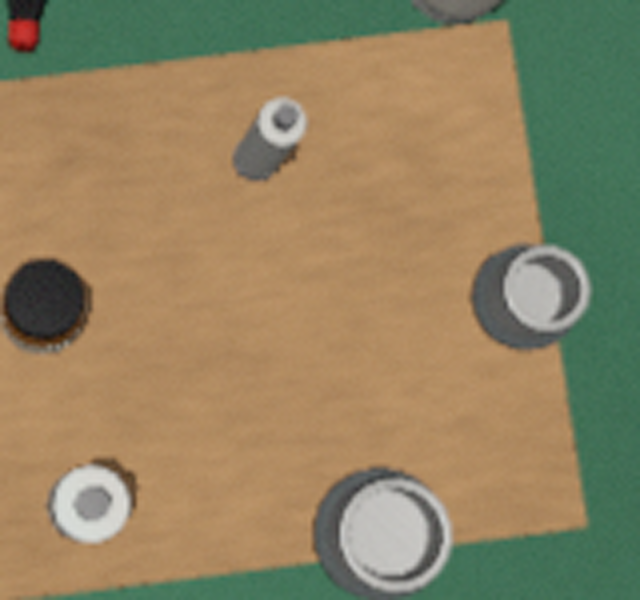

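View pics/z3.png

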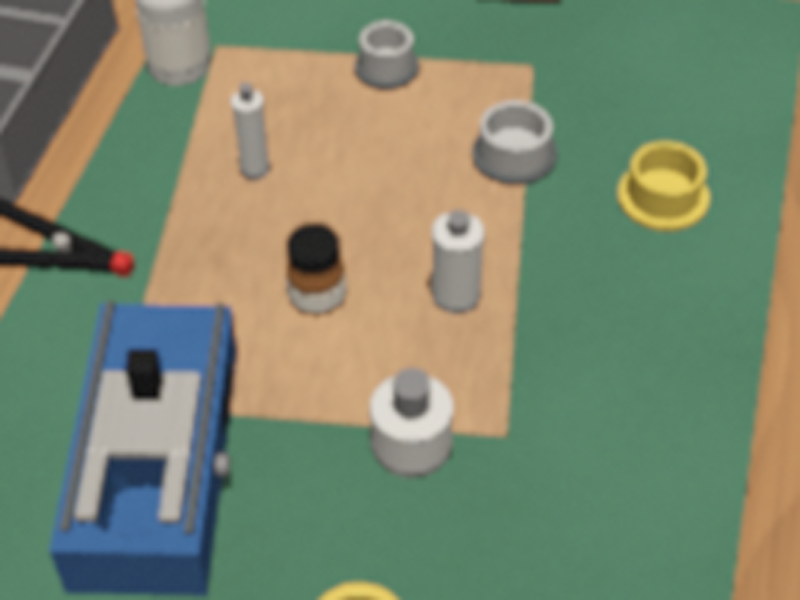

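Run:
```python
from h import *
def L(f):
    return {k:v for k,v in np.load(f).items()}
t=L('pics/top0.npz'); s=L('pics/side0.npz')
up=lambda x,y,ox,oy,k=4.: (ox+(x+.5)/k-.5, oy+(y+.5)/k-.5)
def blob(c,roi,fn,name,z):
    x0,y0,x1,y1=roi; a=c['frame'][y0:y1,x0:x1].astype(int); m=fn(a).astype(np.uint8)
    cs,_=cv2.findContours(m,cv2.RETR_EXTERNAL,cv2.CHAIN_APPROX_NONE); k=max(cs,key=cv2.contourArea)
    (u,v),ax,an=cv2.fitEllipse(k) ; u+=x0;v+=y0
    print(name,round(u,1),round(v,1),np.round(ax,1),np.round(ray(c,u,v,z)[:2],4))
w=lambda a:(a.min(2)>175)&(a.max(2)-a.min(2)<30)
g=lambda a:(a.max(2)-a.min(2)<25)
blob(t,(185,200,225,240),w,'cl top',.05)
blob(t,(258,205,290,237),w,'cm top',.08)
blob(t,(308,115,330,135),w,'cs top',.085)
w2=lambda a:(a.min(2)>150)&(a.max(2)-a.min(2)<30)
blob(t,(325,208,366,248),w2,'sm rim',.038)
blob(t,(365,150,402,185),w2,'ss rim',.038)
blob(t,(245,155,275,181),lambda a:a.max(2)<60,'jar',.065)
blob(t,(110,200,152,240),lambda a:(a[...,0]>150)&(a[...,2]<100),'tape',.02)
blob(s,(235,210,272,252),w,'S cl top',.05)
blob(s,(255,165,280,205),w,'S cm top',.08)
blob(s,(195,130,215,165),w,'S cs top',.085)
for n,p in dict(TL=(52,118),TR=(436,43),BR=(474,208),BL=(88,292)).items():
    print(n,np.round(ray(t,*up(*p,110,95),.058)[:2],4))
for n,p in dict(tipL=(90,140),tipL2=(95,155),tipR=(108,245),gap1=(190,145),gap2=(205,215)).items():
    print(n,np.round(ray(t,*up(*p,110,95),.067)[:2],4))
print('knob top',np.round(ray(t,*up(283,137,110,95),.105)[:2],4))
# side view knob, block
k=800/240
for n,p,z in [('knob',(144,360),.105),('TL',(110,305),.058),('TR',(232,308),.058),('BR',(208,553),.058),('BL',(55,548),.058),('sm',(517,130),.038),('ss',(387,45),.038)]:
    print('S',n,np.round(ray(s,*up(*p,130,110,k),z)[:2],4))
```

```text
cl top 202.1 219.4 [26.1 26.2] [0.4467 0.0503]
cm top 272.3 220.5 [17.4 17.6] [ 0.4474 -0.0993]
cs top 320.1 125.0 [9.3 9.8] [ 0.651  -0.1961]
sm rim 348.5 228.4 [26.8 27. ] [ 0.4348 -0.2695]
ss rim 386.2 166.6 [19.4 20.2] [ 0.5736 -0.353 ]
jar 260.8 169.6 [18.3 19. ] [ 0.5559 -0.0735]
tape 130.2 220.2 [28.9 29.9] [0.4416 0.2142]
S cl top 253.1 232.1 [17.9 22.6] [0.4446 0.0518]
S cm top 267.0 179.1 [10.  13.6] [ 0.4457 -0.0982]
S cs top 203.9 140.0 [4.3 8.1] [ 0.6486 -0.1949]
TL [0.6494 0.2292]
TR [0.6966 0.0216]
BR [ 0.6055 -0.0018]
BL [0.5544 0.2049]
tipL [0.6355 0.205 ]
tipL2 [0.6274 0.202 ]
tipR [0.5787 0.1926]
gap1 [0.6342 0.1513]
gap2 [0.5962 0.1416]
knob top [0.63   0.0943]
S knob [0.6261 0.0958]
S TL [0.6898 0.0202]
S TR [5.985e-01 4.000e-04]
S BR [0.5456 0.2055]
S BL [0.6463 0.227 ]
S sm [ 0.431  -0.2639]
S ss [ 0.5688 -0.3449]
```

```bash
cat >> h.py <<'E'
from scipy.spatial.transform import Rotation as R
YAW=0.232
O=np.array([.6110,.1690]); BY=np.array([-np.sin(YAW),np.cos(YAW)]); BX=np.array([np.cos(YAW),np.sin(YAW)])
def ori(d):
    x=np.array([d[0],d[1],0.]);x/=np.linalg.norm(x);z=np.array([0,0,-1.]);return R.from_matrix(np.c_[x,np.cross(z,x),z]).as_rotvec()
def st(msg=''):
    s=manip.observe(); print(msg,'t%.1f'%s['time'],np.round(s['position'],4),'F',np.round(s['force'],1),'gap %.4f'%s['finger_gap'],flush=True); return s
CL=np.array([.4457,.0510]);CM=np.array([.4466,-.0988]);CS=np.array([.6498,-.1955]);SM=np.array([.4335,-.2675]);SS=np.array([.572,-.350])
E
python3 - <<'E'
from h import *
for sg in (1,-1):
    o=ori(sg*BY)
    for n,p in dict(K=(*(O-.075*BY),.095),K2=(*(O-.155*BY),.095),KH=(*(O-.075*BY),.2),cl=(*CL,.072),clh=(*CL,.25),well=(*O,.08),wh=(*O,.25),cm=(*CM,.062),cs=(*CS,.062),csh=(*CS,.25),sm=(*SM,.07),smh=(*SM,.25),ss=(*SS,.07),ssh=(*SS,.25)).items():
        q=manip.solve_ik(p,o); print(sg,n,None if q is None else np.round(q,2))
E
```

```text
1 K [ 0.31  0.78 -0.89  1.65  0.69  1.05  1.01]
1 K2 [ 0.51  0.89 -1.07  1.61  0.83  1.16  1.04]
1 KH [ 0.39  0.73 -1.07  1.55  0.66  1.26  1.03]
1 cl [ 0.44  0.57 -0.89  2.13  0.66  0.75  0.91]
1 clh [ 0.64  0.31 -1.06  1.92  0.31  1.09  1.26]
1 well [ 0.2   0.8  -0.89  1.67  0.71  1.03  0.87]
1 wh [ 0.27  0.67 -1.07  1.49  0.6   1.33  0.96]
1 cm [ 0.87  0.69 -1.07  2.11  0.84  0.85  1.09]
1 cs [ 0.8   0.97 -1.08  1.55  0.91  1.18  1.35]
1 csh [ 0.79  0.75 -1.07  1.36  0.65  1.4   1.53]
1 sm [ 1.18  0.75 -1.07  1.98  0.83  0.94  1.48]
1 smh [ 1.23  0.44 -1.06  1.79  0.42  1.16  1.84]
1 ss [ 1.07  0.95 -1.07  1.57  0.89  1.18  1.61]
1 ssh [ 1.05  0.73 -1.07  1.39  0.64  1.39  1.79]
-1 K [ 0.11  0.67 -0.53  1.67  0.41  0.92 -1.92]
-1 K2 [ 0.13  0.65 -0.38  1.65  0.29  0.9  -1.69]
-1 KH [ 0.21  0.59 -0.69  1.56  0.4   1.14 -1.91]
-1 cl [ 0.18  0.46 -0.53  2.15  0.39  0.63 -1.97]
-1 clh [ 0.46  0.24 -0.81  1.93  0.2   1.05 -1.78]
-1 well [-0.01  0.68 -0.52  1.69  0.42  0.89 -2.05]
-1 wh [ 0.17  0.59 -0.84  1.5   0.45  1.26 -2.07]
-1 cm [ 0.31  0.45 -0.27  2.15  0.22  0.57 -1.46]
-1 cs [ 0.36  0.72 -0.24  1.59  0.2   0.86 -1.29]
-1 csh [ 0.37  0.54 -0.25  1.41  0.14  1.21 -1.23]
-1 sm [ 0.57  0.49 -0.16  2.03  0.13  0.63 -1.02]
-1 smh [ 0.6   0.26 -0.18  1.84  0.05  1.05 -0.95]
-1 ss [ 0.52  0.68 -0.08  1.62  0.07  0.84 -0.93]
-1 ssh [ 0.53  0.51 -0.09  1.44  0.05  1.19 -0.91]
```

```bash
cat >> h.py <<'E'
OR=ori(-BY)
E
python3 - <<'E'
from h import *
k=O-.075*BY
manip.movep([.45,-.15,.3],OR); st()
manip.movep([*(O-.03*BY-.06*BX),.32],OR); st()
snap('wrist','w1.png')
E
```

```text
t2.2 [ 0.4498 -0.1511  0.2999] F [ 0.9  0.1 -0.4] gap 0.0848
 t3.3 [0.5597 0.1239 0.3197] F [ 0.4 -0.1 -0.1] gap 0.0853
```

View pics/w1.png

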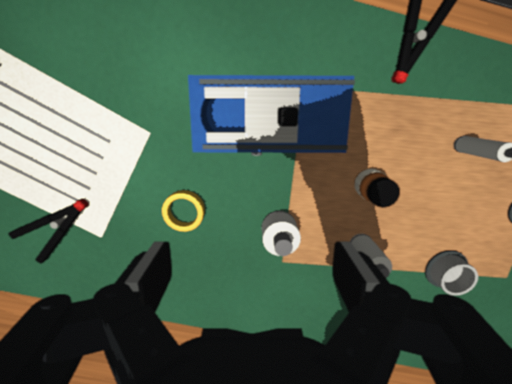

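The wrist view shows the block axis-aligned, with its corners near (190,75), (354,76), (350,151) and (192,151). That agrees with the yaw. Next I check its position.

Run:
```python
import cv2
a=cv2.imread('pics/w1.png')[65:165,180:365]; cv2.imwrite('pics/w1z.png',cv2.resize(a,None,fx=4,fy=4,interpolation=cv2.INTER_CUBIC))
```

```text
(no output)
```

View pics/w1z.png

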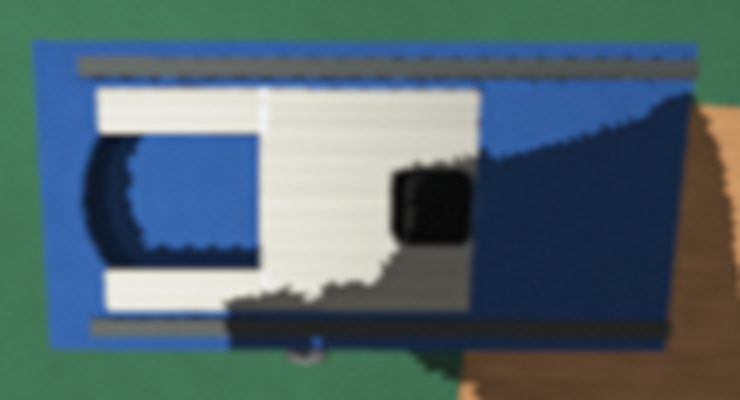

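Run:
```python
from h import *
c=dict(np.load('pics/w1.npz'))
def f(x,y,z):
    p=ray(c,180+(x+.5)/4-.5,65+(y+.5)/4-.5,z)[:2]; d=p-O; return np.round(p,4),np.round([d@BX,d@BY],4)
for n,p,z in [('TL',(34,40),.058),('TR',(697,43),.058),('BR',(664,350),.058),('BL',(50,350),.058),('tip',(98,110),.067),('tip2',(106,290),.067),('gapend',(260,200),.067),('knob',(433,206),.105),('wellL',(85,200),.058),('gapU',(180,133),.067),('gapD',(180,268),.067)]: print(n,*f(*p,z))
for n in ('cl','cm'): pass
```

```text
TL [0.6519 0.2289] [0.0536 0.0489]
TR [0.6998 0.02  ] [ 0.0522 -0.1655]
BR [ 0.6026 -0.0021] [-0.0475 -0.1646]
BL [0.5537 0.2073] [-0.0469  0.0505]
tip [0.6356 0.2036] [0.0318 0.028 ]
tip2 [0.5799 0.1908] [-0.0252  0.0283]
gapend [0.6202 0.1467] [ 0.0038 -0.0238]
knob [0.6316 0.0959] [ 0.0033 -0.0759]
wellL [0.6065 0.2042] [0.0037 0.0353]
gapU [0.6347 0.1765] [0.0248 0.0019]
gapD [0.5927 0.168 ] [-0.018   0.0032]
```

```bash
cat >> h.py <<'E'
O=np.array([.6127,.1694]);CL=np.array([.446,.0508]);CM=np.array([.4468,-.099]);CS=np.array([.6502,-.1957]);SM=np.array([.434,-.268]);SS=np.array([.5725,-.351])
E
python3 - <<'E'
from h import *
k=O-.076*BY
manip.movep([*k,.16],OR); manip.grip(.05,30); st()
print(manip.move_l([*k,.094],v=.1,until_force=8)); st()
manip.grip(.0,25); st('grip')
e=k-.085*BY
print(manip.move_l([*e,.094],v=.08,until_force=12)); st('slid')
snap('top','t2.png'); snap('side','s2.png')
E
```

```text
t4.5 [0.6303 0.0956 0.1606] F [0.2 0.  0.5] gap 0.0496
False
 t5.3 [0.6305 0.0957 0.0945] F [ 0.8 -0.2  0.3] gap 0.0497
grip t5.7 [0.6307 0.0955 0.0948] F [-0.7 -0.5  5.2] gap 0.0220
True
slid t6.6 [0.6471 0.0239 0.0948] F [-1.2  2.5  6.6] gap 0.0216
```

View pics/s2.png

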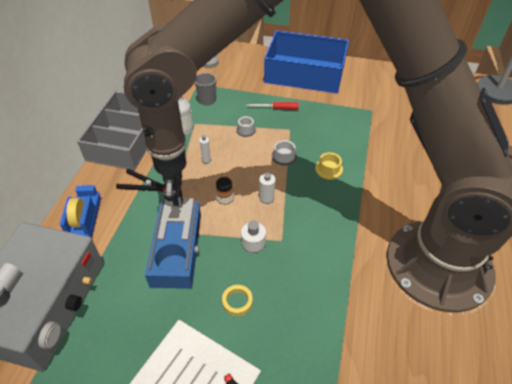

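Run:
```python
from h import *
p=manip.observe()['position']; 
print(manip.move_l([*(p[:2]-.008*BY),p[2]],v=.03,until_force=12)); s=st('push')
print('y knob',(s['position'][:2]-O)@BY)
manip.grip(.05,25)
p=manip.observe()['position']; manip.move_l([p[0],p[1],.16],v=.2)
manip.movep([*(O-.03*BY-.06*BX),.32],OR)
snap('wrist','w2.png'); st()
a=cv2.imread('pics/w2.png')[65:165,180:365]; cv2.imwrite('pics/w2z.png',cv2.resize(a,None,fx=4,fy=4,interpolation=cv2.INTER_CUBIC))
```

```text
True
push t6.9 [0.6471 0.0239 0.0948] F [-1.   1.3  4.8] gap 0.0214
y knob -0.14952074509240518
 t8.6 [0.5615 0.1242 0.3177] F [ 0.1 -0.7 -0.5] gap 0.0502
```

View pics/w2z.png

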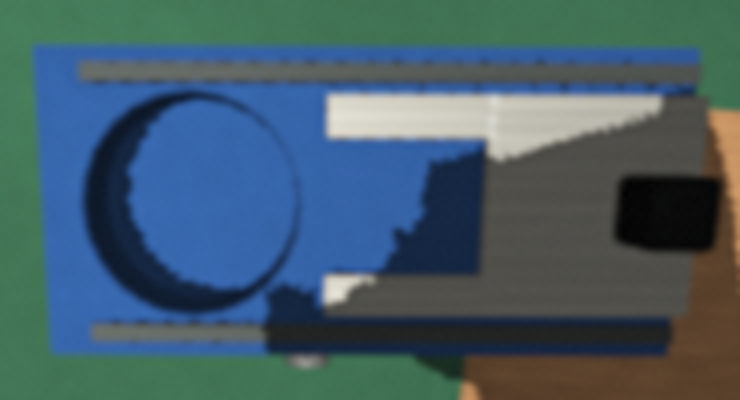

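The fork is fully aside (knob 149.5 mm from the axis) and the well is clear, its rim centred near zoom (193,201).

Run:
```python
from h import *
c=dict(np.load('pics/w2.npz'))
p=ray(c,180+(193.5)/4-.5,65+(202)/4-.5,.058)[:2]; print(p, (p-O)@BX,(p-O)@BY)
a=ray(c,180+(325)/4-.5,65+(115)/4-.5,.067)[:2]-O; print('tip y',a@BY)
# cart_l top disc in wrist view
a=c['frame'][205:262,255:308].astype(int); m=((a.min(2)>170)&(a.max(2)-a.min(2)<30)).astype(np.uint8)
cs,_=cv2.findContours(m,cv2.RETR_EXTERNAL,cv2.CHAIN_APPROX_NONE);k=cv2.convexHull(max(cs,key=cv2.contourArea)); (u,v),ax,_=cv2.fitEllipse(k); print(u+255,v+205,ax,ray(c,u+255,v+205,.05)[:2])
cv2.imwrite('pics/w2c.png',cv2.resize(cv2.cvtColor(c['frame'][190:280,230:330],cv2.COLOR_RGB2BGR),None,fx=4,fy=4))
```

```text
[0.61564061 0.16920358] 0.002816669599067093 -0.0008672757859593376
tip y -0.04444643387932352
280.82506942749023 239.4640350341797 (33.4296989440918, 36.2310905456543) [0.44909958 0.05027534]
```

View pics/w2c.png

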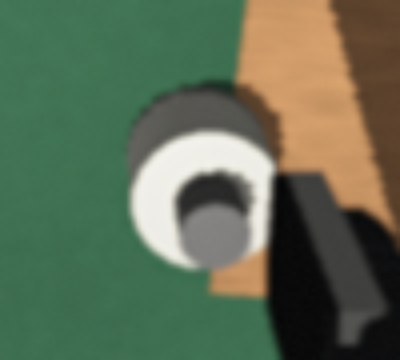

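```bash
cat >> h.py <<'E'
O=np.array([.6140,.1692]);CL=np.array([.447,.0505])
E
python3 - <<'E'
from h import *
manip.movep([*CL,.15],OR); manip.grip(.056,40); st()
print(manip.move_l([*CL,.0725],v=.1,until_force=8)); st()
manip.grip(.0,45); st('grip')
print(manip.move_l([*CL,.1],v=.1)); st('lift')
manip.move_l([*CL,.22],v=.2)
manip.movep([*O,.22],OR);st('above')
snap('side','s3.png'); snap('top','t3.png'); snap('wrist','w3.png')
E
```

```text
t9.8 [0.4483 0.0512 0.1507] F [-0.6  1.   0. ] gap 0.0561
False
 t10.7 [0.4473 0.0507 0.0729] F [-0.1  0.1  0.4] gap 0.0558
grip t11.0 [0.4475 0.0504 0.073 ] F [-0.8 -2.2  6. ] gap 0.0263
False
lift t11.5 [0.4471 0.0504 0.1001] F [-0.7 -1.  -1.8] gap 0.0268
above t13.1 [0.6131 0.1687 0.2184] F [-0.8 -0.5 -3.1] gap 0.0264
```

View pics/s3.png

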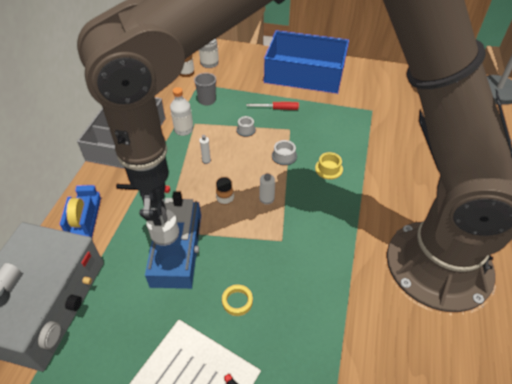

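View pics/w3.png

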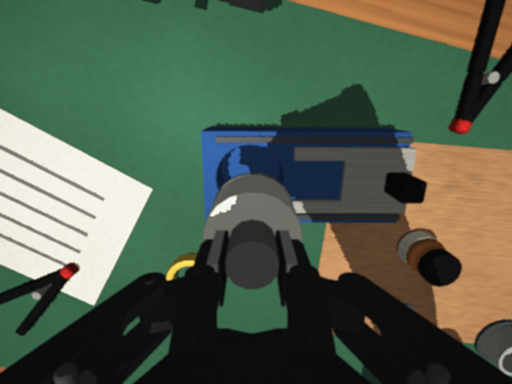

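Cart_l is held upright by its cap above the well. I'll lower it with a force guard.

Run:
```python
from h import *
manip.move_l([*O,.14],v=.12); st()
manip.move_l([*O,.1],v=.04,until_force=8); st()
print(manip.move_l([*O,.078],v=.03,until_force=6)); st('seat')
snap('side','s4.png'); snap('wrist','w4.png')
```

```text
t14.0 [0.6144 0.1695 0.1407] F [ 0.  -0.6 -2.3] gap 0.0266
 t15.2 [0.6142 0.1693 0.1003] F [ 0.1 -0.5 -1.2] gap 0.0261
True
seat t15.8 [0.6139 0.1683 0.0807] F [ 1.6 -1.2  3. ] gap 0.0265
```

View pics/w4.png

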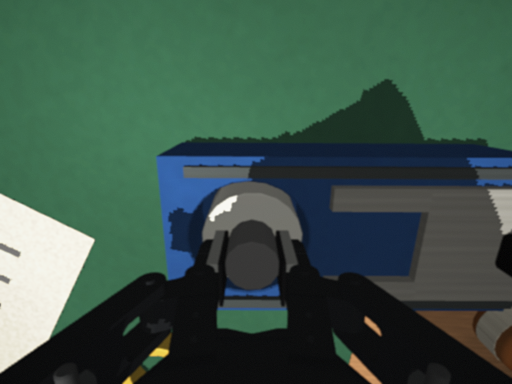

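Run:
```python
from h import *
manip.grip(.04,30); p=manip.observe()['position']; manip.move_l([p[0],p[1],.16],v=.15); st()
manip.movep([*(O-.03*BY-.06*BX),.32],OR)
snap('wrist','w5.png')
a=cv2.imread('pics/w5.png')[65:165,180:365]; cv2.imwrite('pics/w5z.png',cv2.resize(a,None,fx=4,fy=4,interpolation=cv2.INTER_CUBIC))
```

```text
t16.8 [0.6125 0.1684 0.1593] F [ 0.3 -0.2 -1.1] gap 0.0396
```

View pics/w5z.png

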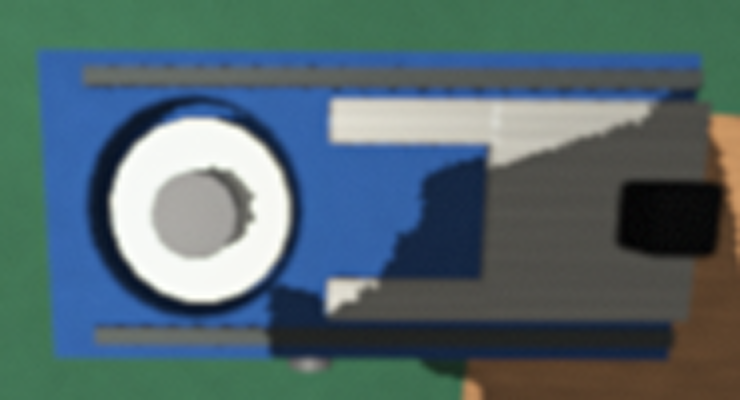

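The cartridge is seated in the well, with shoulder at zoom (201,210) nearly concentric with the rim. Now I shut the fork.

Run:
```python
from h import *
k=O-.1495*BY
manip.movep([*k,.16],OR); manip.grip(.05,30)
print(manip.move_l([*k,.096],v=.1,until_force=8)); st()
manip.grip(.0,25); st('grip')
e=k+.085*BY
print(manip.move_l([*e,.096],v=.08,until_force=12)); s=st('slid'); print((s['position'][:2]-O)@BY)
p=s['position']
print(manip.move_l([*(p[:2]+.01*BY),.096],v=.03,until_force=12)); s=st('push'); print((s['position'][:2]-O)@BY)
manip.grip(.045,25);p=manip.observe()['position']; manip.move_l([p[0],p[1],.16],v=.2)
manip.movep([*(O-.03*BY-.06*BX),.32],OR)
snap('wrist','w6.png')
a=cv2.imread('pics/w6.png')[65:165,180:365]; cv2.imwrite('pics/w6z.png',cv2.resize(a,None,fx=4,fy=4,interpolation=cv2.INTER_CUBIC))
```

```text
False
 t19.5 [0.6487 0.0239 0.0964] F [ 0.4 -0.6  0.3] gap 0.0498
grip t19.9 [0.6487 0.0243 0.0969] F [-1.9  1.6  5.1] gap 0.0214
True
slid t20.8 [0.6319 0.0974 0.0969] F [ 0.7 -1.6  5.1] gap 0.0215
-0.07395265220163665
True
push t21.0 [0.6319 0.0975 0.097 ] F [ 0.4 -1.2  5.7] gap 0.0215
-0.07392707714757613
```

View pics/w6z.png

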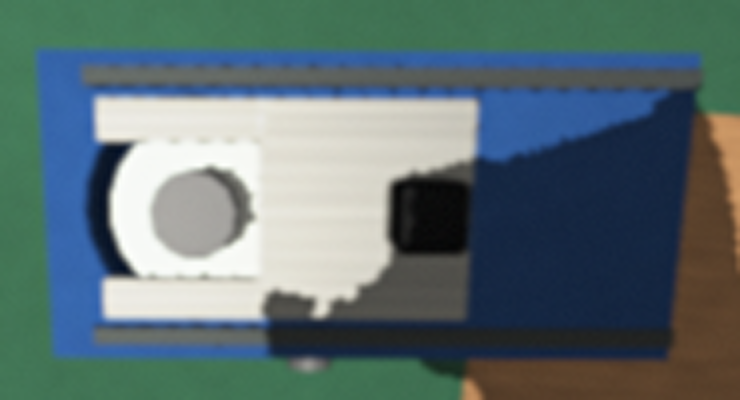

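The fork is shut over the shoulder; gap end and tips match the start view, and the cap is clear. Next is the middle cartridge, after one wrist view to refine the stands.

Run:
```python
from h import *
manip.grip(.075,30)
manip.movep([.45,-.2,.32],OR); st()
c=snap('wrist','w7.png')
```

```text
t24.3 [ 0.4508 -0.1987  0.3202] F [-0.1 -0.5  0.5] gap 0.0747
```

View pics/w7.png

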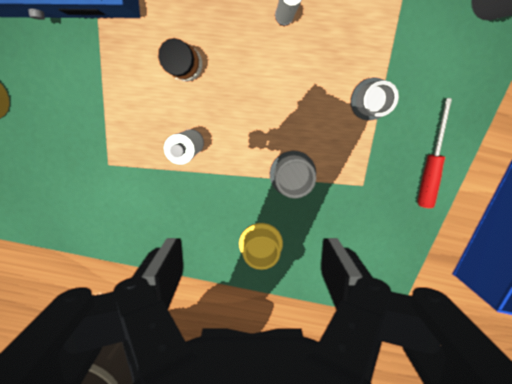

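Run:
```python
from h import *
c=dict(np.load('pics/w7.npz'))
b=cv2.cvtColor(c['frame'],cv2.COLOR_RGB2BGR)
x=np.hstack([cv2.resize(b[140:205,260:330],None,fx=5.5,fy=5.5,interpolation=2),cv2.resize(b[65:130,340:410],None,fx=5.5,fy=5.5,interpolation=2)])
cv2.imwrite('pics/w7z.png',x)
a=c['frame'][120:172,155:197].astype(int); m=((a.min(2)>170)).astype(np.uint8)
k=cv2.convexHull(max(cv2.findContours(m,0,1)[0],key=cv2.contourArea)); (u,v),ax,_=cv2.fitEllipse(k); print(ax,ray(c,u+155,v+120,.08)[:2])
```

```text
(29.940441131591797, 32.42561721801758) [ 0.44923597 -0.100379  ]
```

View pics/w7z.png

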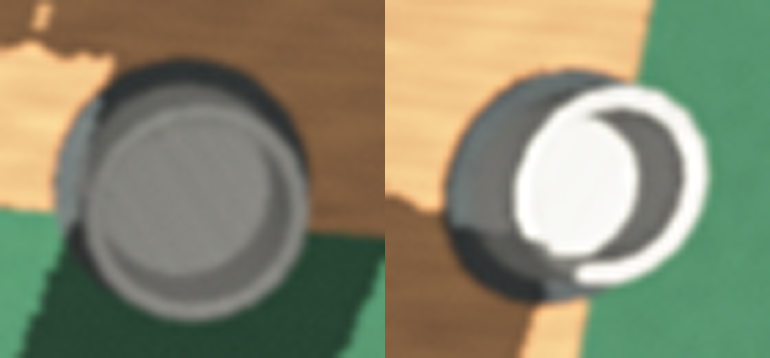

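Run:
```python
from h import *
c=dict(np.load('pics/w7.npz'))
print(ray(c,260+197.5/5.5-.5,140+212.5/5.5-.5,.038)[:2],ray(c,340+226/5.5-.5,65+184/5.5-.5,.038)[:2])
```

```text
[ 0.43761833 -0.27059151] [ 0.57607042 -0.35413989]
```

```bash
cat >> h.py <<'E'
CM=np.array([.448,-.0997]);SM=np.array([.436,-.2695]);SS=np.array([.5745,-.353]);CS=np.array([.6512,-.1965])
def pick(P,w):
    manip.grip(w,40); manip.movep([*P,.2],OR); st()
    print(manip.move_l([*P,.062],v=.12,until_force=8)); st()
    manip.grip(0.,40); st('grip'); manip.move_l([*P,.09],v=.1); manip.move_l([*P,.2],v=.2)
def lower(P):
    manip.movep([*P,.2],OR); manip.move_l([*P,.13],v=.15); st()
    print(manip.move_l([*P,.085],v=.05,until_force=6)); st()
    print(manip.move_l([*P,.066],v=.03,until_force=6)); st('seat')
E
python3 - <<'E'
from h import *
pick(CM,.075); manip.movep([*SM,.2],OR); st('above'); snap('side','s8.png'); snap('wrist','w8.png')
E
```

```text
t25.2 [ 0.4488 -0.1005  0.2008] F [ 0.5 -1.  -0.3] gap 0.0751
False
 t26.5 [ 0.4485 -0.0998  0.0626] F [-0.2 -0.3  0.5] gap 0.0750
grip t26.9 [ 0.4483 -0.0998  0.0625] F [-1.1 -0.4  5.1] gap 0.0395
above t28.8 [ 0.4353 -0.2693  0.1986] F [-0.1  1.   0.1] gap 0.0390
```

View pics/s8.png

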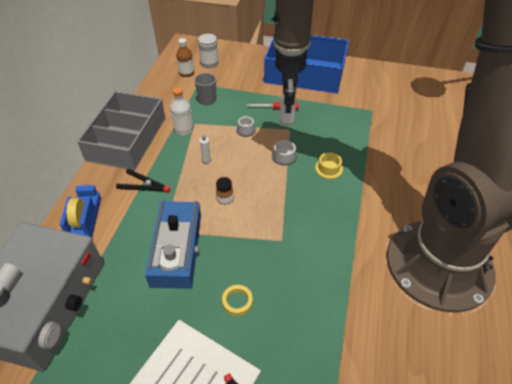

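View pics/w8.png

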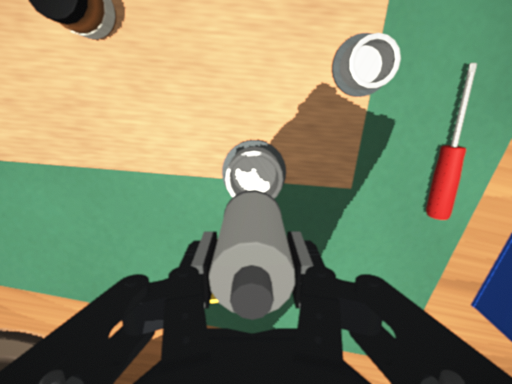

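Cart_m is gripped upright over stand_m (cup at about (254,172) in the wrist view). Lowering it.

Run:
```python
from h import *
lower(SM); snap('side','s9.png')
a=cv2.imread('pics/s9.png')[60:210,200:360]; cv2.imwrite('pics/s9z.png',cv2.resize(a,None,fx=4,fy=4,interpolation=cv2.INTER_CUBIC))
```

```text
t29.8 [ 0.4364 -0.2694  0.1305] F [-0.2 -0.6 -0.8] gap 0.0391
False
 t30.8 [ 0.4362 -0.2696  0.0852] F [ 0.2  0.2 -0.7] gap 0.0389
True
seat t31.3 [ 0.4361 -0.2699  0.0703] F [-0.5 -0.3  6. ] gap 0.0388
```

View pics/s9z.png

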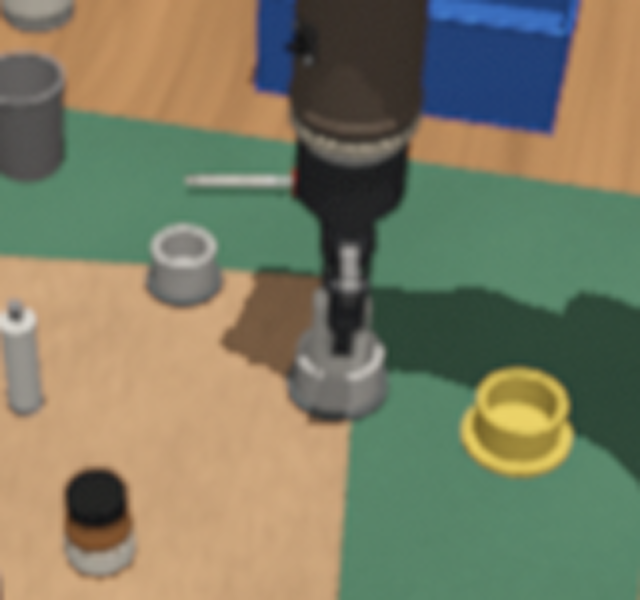

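Contact came at TCP z 0.0703, as expected for the stand floor (0.0705). I'll release it, then pick the thin one.

Run:
```python
from h import *
manip.grip(.062,40); p=manip.observe()['position']; manip.move_l([p[0],p[1],.2],v=.15); st()
pick(CS,.06); manip.movep([*SS,.2],OR); st('above'); snap('side','s10.png'); snap('wrist','w10.png')
```

```text
t32.7 [ 0.4349 -0.2693  0.1992] F [-0.6 -0.1  0.5] gap 0.0618
 t33.9 [ 0.6501 -0.1977  0.1997] F [-1.4 -0.7  0.6] gap 0.0600
False
 t35.2 [ 0.6518 -0.1966  0.0629] F [0.6 0.3 0.6] gap 0.0602
grip t35.6 [ 0.6515 -0.1966  0.0626] F [-1.6 -0.2  4. ] gap 0.0249
above t37.4 [ 0.5737 -0.3531  0.1986] F [ 0.1  0.3 -0.7] gap 0.0251
```

View pics/s10.png

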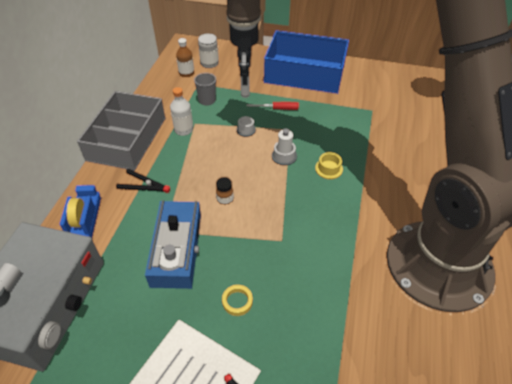

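View pics/w10.png

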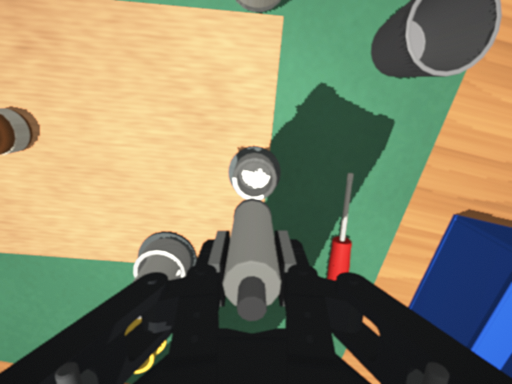

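Cart_m stands in its stand at side view (285,145), and cart_s is held over stand_s.

Run:
```python
from h import *
lower(SS); snap('side','s11.png')
a=cv2.imread('pics/s11.png')[60:210,180:340]; cv2.imwrite('pics/s11z.png',cv2.resize(a,None,fx=4,fy=4,interpolation=cv2.INTER_CUBIC))
```

```text
t38.4 [ 0.575  -0.353   0.1306] F [ 0.1 -0.5 -0. ] gap 0.0250
False
 t39.5 [ 0.5748 -0.353   0.0854] F [ 0.5 -0.  -0.8] gap 0.0251
True
seat t40.0 [ 0.5745 -0.3531  0.0702] F [-0.4  0.3  4.9] gap 0.0254
```

View pics/s11z.png

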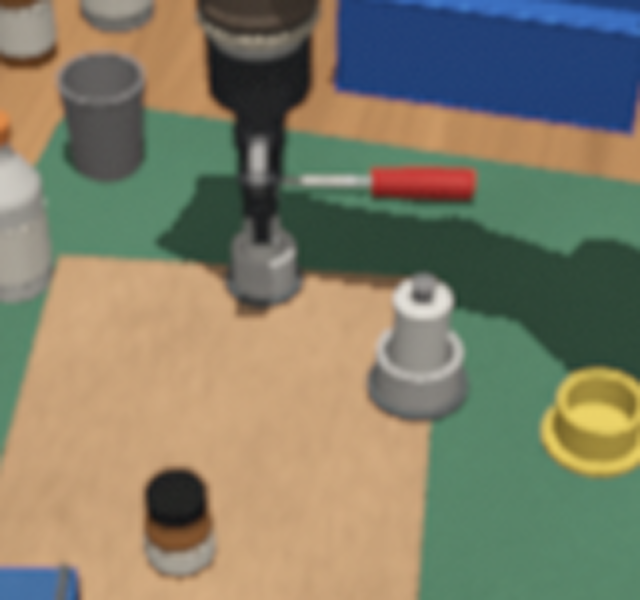

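Run:
```python
from h import *
manip.grip(.05,40); p=manip.observe()['position']; manip.move_l([p[0],p[1],.22],v=.15); st()
manip.movep([.3,-.5,.3],OR); st()
a=snap('top','t12.png'); b=snap('side','s12.png')
def z(f,r): 
    x0,y0,x1,y1=r; return cv2.resize(cv2.imread(f)[y0:y1,x0:x1],(400,300),interpolation=2)
cv2.imwrite('pics/f.png',np.vstack([np.hstack([z('pics/t12.png',(110,95,270,215)),z('pics/t12.png',(250,130,410,250))]),np.hstack([z('pics/s12.png',(130,180,290,300)),z('pics/s12.png',(190,90,350,210))])]))
w=dict(np.load('pics/top0.npz'))
for n,r,fn in (('jar',(245,155,275,181),lambda a:a.max(2)<60),('tape',(110,200,152,240),lambda a:(a[...,0]>150)&(a[...,2]<100))):
    for c in (w,a):
        k=max(cv2.findContours(fn(c['frame'][r[1]:r[3],r[0]:r[2]].astype(int)).astype(np.uint8),0,1)[0],key=cv2.contourArea); print(n,cv2.minEnclosingCircle(k))
```

```text
t41.5 [ 0.5733 -0.3528  0.2189] F [-0.   0.  -0.6] gap 0.0501
 t42.7 [ 0.3015 -0.4991  0.2997] F [ 0.7 -1.2  0. ] gap 0.0502
jar ((15.831775665283203, 14.728972434997559), 9.977124214172363)
jar ((15.5, 14.5), 9.924817085266113)
tape ((20.080245971679688, 20.04938316345215), 15.264729499816895)
tape ((20.080245971679688, 20.04938316345215), 15.264729499816895)
```

View pics/f.png

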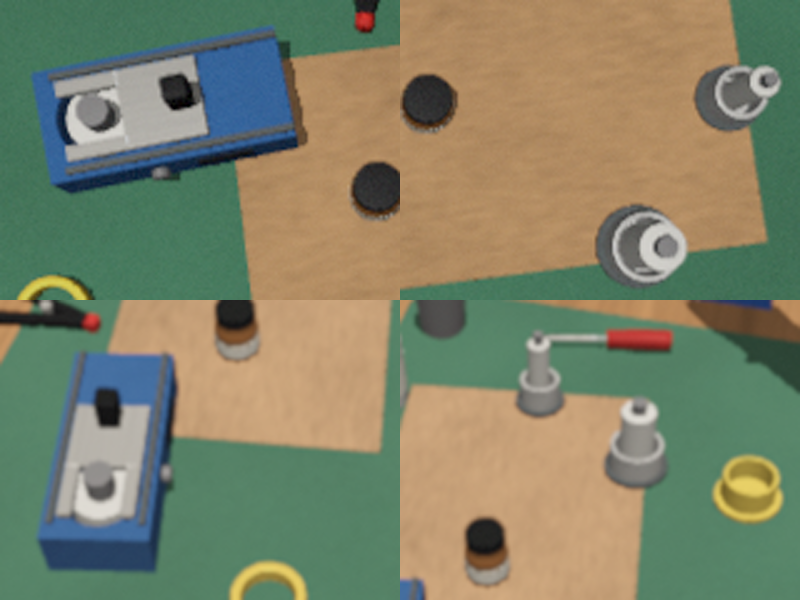

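The final views show the fork shut over cart_l, cart_m and cart_s upright in their stands, and the jar and tape where they started.

```bash
python3 -c "
from h import *
manip.finish_job()"
```

```text
the job is handed in; nothing more can be done
```

I loaded all three cartridges in the order asked, thickest first, and handed the job in at about 43 s of the 104 s allowed.

- **Thick cartridge:** I slid the fork to its far stop, stood the cartridge in the well by its cap, then slid the fork back to its shut stop. It touched the well floor at tool height 0.0807 m, where I expected about 0.081 m. The pictures show it nearly centred in the well, with the fork over its shoulder.
- **Middle and thin cartridges:** They touched the stand floors at tool heights 0.0703 m and 0.0702 m, against an expected 0.0705 m. Both stood upright in the last pictures.
- **Jar, tape and yellow look-alike:** In the top view before and after, the jar's outline agreed to within half a pixel and the tape's was identical. I left the yellow look-alike of the wider stand alone; by eye it is where it was.

The cameras disagreed with each other by 2–8 mm, mostly in x. I used weighted averages, and every part still went in without a jam. The gripper read 1–1.5 mm less than the nominal width on all three cartridges, and none of them slipped. No check failed.

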